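# Swap the vented cap on a culture jar for its storage cap

### The arm

A 7-joint arm with a two-finger parallel gripper is mounted at the origin on the work surface. World frame = base frame: x ahead of the robot, y to its left, z up, the work surface at z = 0. Lengths are in mm, angles in rad, forces in N, time in s.
With the tool pointing down it reaches from about 400 to 875 mm from the base axis. Payload 4.4 kg.
Tool frame: the origin (TCP) lies at the very end of the fingers, on their centre line; the grasp point (between the pads) lies 19 mm behind it; z points along the fingers, y is the direction in which the jaws open and shut (so a half turn about z gives the same grasp; the last joint's range is limited). The gripper opens to 85 mm and grips with 20 to 120 N. Pads are 22 mm wide; open, the fingers measure 114 mm over their backs; the gripper's body (76 mm by 85 mm) begins 54 mm behind the grasp point. The pads swing forward as they close: fully open they stand 13 mm farther back than shut.
Start: joints at [-1.416, 0.628, 0.038, 1.517, -0.027, 0.996, -0.02], TCP at [142.33, 634.24, 201.913] pointing down, gripper open.
Joint ranges: [-3.06, 3.06], [-0.37, 2.12], [-1.25, 1.32], [0.18, 2.47], [-1.1, 4.24], [0.23, 1.98], [-2.94, 2.94]. Speed limits (rad/s): [2.57, 2.57, 3.14, 3.14, 3.14, 3.14, 3.14].

### API

Orientations are given as [roll, pitch, yaw] about the fixed x, y, z axes, in that order (R = Rz(yaw) Ry(pitch) Rx(roll)).
In Python, from cell import ctrl gives the robot as it stands.
- The arm moves only by the shell command python3 -m crank 'ROWS' [OPENING]. ROWS is JSON, a list that holds one entry, the list of rows, each a list of 6 numbers: the shift along the tool's x, y, z in units of 30 mm (1.0 is 30 mm), then the turn, a rotation vector about the tool's x, y, z in units of 6 degrees (1.0 is 6 degrees). In form: [[[tx, ty, tz, rx, ry, rz], ...]]. A call has 1 to 12 rows; each row shifts and turns the pose as measured when the row begins, along the tool's axes as they then stand; what a row does not reach is not made up. A row lasts 1/12 s, in which the tool goes at most 41.7 mm and 7.16 degrees, less where a joint would pass 70% of its speed; a pose out of reach is approached as far as the arm can. A call is refused whole if a number of a shift passes 1 or a number of a turn 1, either way. A call with a gripper value outside its range is refused whole. OPENING is the gripper command: -1 is fully open, 1 is shut, values between are in proportion, set as the call begins (- or left out, the last holds). The fingers move at their own pace and stop on an object; the grip force is fixed at half the most. Time passes only in rows, so rows that do not move let the fingers close. It gives the time, the measured TCP pose, the force and the opening at its end, in the units of the state.
- ctrl.read_state(): the state, without advancing time (a new reading comes with each control period).
- ctrl.get_image(name): name is "scene" or "top"; returns a dict with "color" (420x560x3 uint8, red, green, blue), "depth" (420x560 float32, mm along the optical axis (not along the pixel's ray), 0 where there is no reading), "camera_matrix" (3x3 intrinsics, pixels), "R" (3x3) and "t" (3): a world point X has camera coordinates R X + t. Camera axes: x right, y down, z forward; pixel columns grow to the right and rows downward; lengths in mm; the calibration is good to about 2 mm. A picture is of the moment at which its call begins.
- ctrl.finish_job(): hands the job in, once; it reports no verdict.
Trained networks look in a picture, given as the dict that the camera call returned (one of the last four; its "shot" number tells which), for a name from the list of things; names that differ only in an ending like _2 or _b are one class to them, and where a whole thing is asked for, a point or a joint stands for the part that bears it (a point fixed in the world has none). Each returns a list of dicts, best first, with "conf" (0 to 1); they miss things now and then, are a little off and sometimes report something else, mostly with a low value. They report only what shows in the picture. A call takes as long as a camera call. They do not tell look-alikes from the thing itself.
- ctrl.search_frame(query, picture): "extent" ([centre column, centre row, width, height] in pixels, round what is visible of it).
The state is a dict: "clock": time; "qpos": joint angles; "qd": joint speeds; "tau": joint torques, N m; "eef_pos": TCP position; "tool_rot": TCP orientation; "force": force on the tool from outside, world axes, zero at the start; "torque": the same for the moment, N m; "width": finger opening in mm.
Only numpy, scipy, OpenCV 4.12 (cv2) and the standard library are available. Lean on these libraries where they do the work, as an engineer would, in place of code of your own. Each camera call takes 0.05 s, during which the arm holds its last target. There are 200 camera calls.

### The job

Fermentation is over for the jar that wears the vented cap (the one with the tall thin chimney): pull that cap straight off its snap balls and set it rim-down, flat, in the pocket of the empty aluminium dish. Then take the knobbed storage cap from the other dish and press it onto the opened jar until it snaps fully home, and let go. Leave the other jar with its cap on, and do not knock the burner, the upturned glass jar or the stack of culture dishes.

Things in the scene. Friction and masses are not known exactly. Their poses are not given: they have to be found in the camera images.
- jar_work: Fixed white jar, vented cap on at the start. Foot 90 mm across, body 76 to height 84, neck 45, its tapered top (39) 122 mm up. Four sprung steel balls 107 mm up bulge 4.5 mm from the neck and snap over a cap's lip (about 10 N on or off). A cap fully home has its rim 96 mm above this origin; one merely laid on the balls stands 17 mm higher. Origin: foot centre on the bench, z up.
- jar_done: The other fixed jar, same shape and size, already wearing a storage cap; leave it alone. Origin: centre of the foot on the bench.
- vent_cap: grey push-on cap, a ribbed skirt 62 mm across and 31 mm high, open underneath (26 mm deep inside), with an inward lip of 49 mm bore round the rim; on it stands a chimney 26 mm across and 60 mm tall (top 91 mm above the rim). About 70 g. At the start snapped home on jar_work. Origin: centre of the open rim (its underside); z up its axis, away from the rim.
- store_cap: grey push-on cap, a ribbed skirt 62 mm across and 31 mm high, open underneath (26 mm deep inside), with an inward lip of 49 mm bore round the rim; on it a stout round knob 34 mm across and 30 mm tall (top 61 mm above the rim). About 60 g. At the start it stands rim-down in dish_full. Origin: centre of the open rim (its underside); z up its axis, away from the rim.
- done_cap: The same kind of storage cap, snapped home on jar_done; to be left there. Origin: centre of the open rim (its underside); z up its axis, away from the rim.
- dish_free: Fixed round aluminium dish, 84 mm across and 12 mm high, empty at the start, with a round pocket 68 mm across and 6 mm deep whose floor is 6 mm above the bench. Origin: its centre on the bench.
- dish_full: The same kind of fixed dish, holding the storage cap at the start. Origin: its centre on the bench.
- burner: Loose steel gas burner (out), base 72 mm across, upright tube 18 mm across (26 mm at its brass collar), 150 mm tall. Origin: centre of its underside.
- glass_jar: Loose clear glass jar standing upside down, 80 mm across, 150 mm tall. Origin: centre of its underside.
- petri_stack: Loose stack of three culture dishes, 90 mm across, 48 mm tall, moves as one. Origin: centre of its underside.
Things that resemble listed ones, but are neither listed nor needed, are in the scene too. What is shaped like the vent_cap but red or yellow is not meant.

How it is judged (in metres and radians):
On the way, in this order (a step that is already met when the one before it is completed fails the run):
1. the vented cap is off its jar, rim-down and flat in the pocket of the empty dish, and let go (horizontal distance between vent_cap and dish_free below 0.0055 m and z of vent_cap in the frame of dish_free below 0.009 m and angle between vent_cap's own z axis and vertical below 0.06 rad and contact force between the fingers and vent_cap below 0.1 N), for 0.2 s.
2. the storage cap is snapped fully home on the opened jar (horizontal distance between store_cap and jar_work below 0.003 m and z of store_cap in the frame of jar_work between 0.093 and 0.0985 m and angle between store_cap's own z axis and vertical below 0.06 rad), for 0.2 s.
At the end, for the whole second after the job is handed in: Storage cap home on the jar that wore the vented cap, other jar's cap still home (each within 3 mm of centre, rim 93-98.5 mm up); vented cap rim-down in the empty dish's pocket (within 5.5 mm of centre, rim under 9 mm up); all tilts under 0.06 rad; caps released, at rest (all of step 1 and all of step 2 and horizontal distance between done_cap and jar_done below 0.003 m and z of done_cap in the frame of jar_done between 0.093 and 0.0985 m and angle between done_cap's own z axis and vertical below 0.06 rad and contact force between the fingers and store_cap below 0.1 N and linear speed of each of store_cap, vent_cap below 0.02 m/s); the robot touches nothing.
It fails at once if the burner is knocked or shifted by more than 15 mm (distance of burner from where it was at the start of the episode above 0.015 m).
It fails at once if the upturned glass jar is knocked or shifted by more than 15 mm (distance of glass_jar from where it was at the start of the episode above 0.015 m).
It fails at once if the stack of dishes is knocked or shifted by more than 15 mm (distance of petri_stack from where it was at the start of the episode above 0.015 m).
It fails at once if the cap of the finished jar is knocked or shifted by more than 8 mm (distance of done_cap from where it was at the start of the episode above 0.008 m).
It also fails if it takes over 58 s, if anything falls off the work surface, if the arm or the gripper's body presses on something with over 40 N, if the wrist force passes 120 N, or if a joint passes its speed limit or range.

## Working session

There is one attempt and no reset: what is moved stays moved. The work goes in short steps, Python scripts to look and compute and a shell command to move; the robot and the scene stay as the last step left them, time stands still between calls to the robot, and variables do not carry over. Pictures are saved under pics/ and viewed, about 8 in all and at most 12, crops included, and the job is handed in when it is done.

```bash
mkdir -p pics; cat > h.py <<'E'
import numpy as np, cv2
from cell import ctrl
def pts(im):
    d=im["depth"]; K=np.array(im["camera_matrix"]); v,u=np.indices(d.shape)
    c=np.stack([(u-K[0,2])*d/K[0,0],(v-K[1,2])*d/K[1,1],d],-1)
    w=(c-np.array(im["t"]))@np.array(im["R"])
    w[d==0]=np.nan
    return w
def save(im,n): cv2.imwrite("pics/"+n,cv2.cvtColor(im["color"],cv2.COLOR_RGB2BGR))
E
python3 - <<'E'
from h import *
np.set_printoptions(precision=1,suppress=True)
ims=[]
for n in ["scene","top"]:
    im=ctrl.get_image(n); ims.append(im["color"]); w=pts(im)
    print(n, -np.array(im["R"]).T@np.array(im["t"]), np.array(im["camera_matrix"])[0])
    for q in ["jar_work","vent_cap","store_cap","dish_free","burner","glass_jar","petri_stack"]:
        for r in ctrl.search_frame(q,im)[:4]:
            e=r["extent"]; c,rr=int(e[0]),int(e[1])
            print(q,round(r["conf"],2),np.round(e),w[min(rr,419),min(c,559)])
cv2.imwrite("pics/a.png",cv2.cvtColor(cv2.resize(ims[0],(800,600)),cv2.COLOR_RGB2BGR))
cv2.imwrite("pics/b.png",cv2.cvtColor(cv2.resize(ims[1],(800,600)),cv2.COLOR_RGB2BGR))
s=ctrl.read_state(); print(s["clock"],s["eef_pos"],s["tool_rot"],s["width"])
E
```

```text
scene [1069.2  236.2  638.7] [396.    0.  282.8]
jar_work 0.64 [232. 205.  35.  42.] [ 465.9 -147.4   62.8]
jar_work 0.2 [329. 305.  49.  57.] [663.8 146.1  80.9]
vent_cap 0.85 [229. 170.  29.  45.] [ 446.2 -159.5  141.5]
vent_cap 0.79 [254. 174.  17.  34.] [ 317.  -167.    44.5]
vent_cap 0.66 [330. 306.  52.  56.] [661.6 147.5  76. ]
vent_cap 0.56 [206. 172.  25.  40.] [ 351.4 -287.8   45.5]
store_cap 0.65 [233. 261.  31.  38.] [609.5 -72.4  46.5]
dish_free 0.95 [364. 247.  39.  32.] [431.3 157.1   5. ]
burner 0.95 [288. 230.  32.  71.] [506.6   7.8  73.1]
glass_jar 0.91 [156. 218.  52.  74.] [ 607.3 -242.9  107.2]
petri_stack 0.8 [385. 327.  54.  59.] [645.3 242.8  45.1]
top [ 312.   -18.2 1145.6] [536.9   0.  280.6]
jar_work 0.64 [345. 229.  47.  42.] [ 418.9 -149.5  124.1]
vent_cap 0.97 [277. 258.  29.  31.] [363.6 -21.   91.2]
vent_cap 0.86 [351. 224.  36.  34.] [ 424.9 -153.9  174.1]
vent_cap 0.83 [351. 286.  30.  31.] [ 311.2 -167.9   95.5]
vent_cap 0.62 [408. 268.  30.  30.] [ 352.3 -289.2   54.2]
store_cap 0.77 [306. 152.  35.  29.] [581.7 -74.8  68.1]
dish_free 0.57 [195. 227.  41.  43.] [426.9 155.3   4.1]
burner 0.78 [269. 193.  31.  31.] [492.7  -1.4  76.2]
glass_jar 0.6 [399. 155.  50.  49.] [ 561.6 -247.   153.3]
petri_stack 0.84 [156. 132.  47.  48.] [622.9 238.2  47.6]
0.8 [142.4 634.2 201.9] [3.1 0.  2.9] 85.60371045880775
```

View pics/a.png

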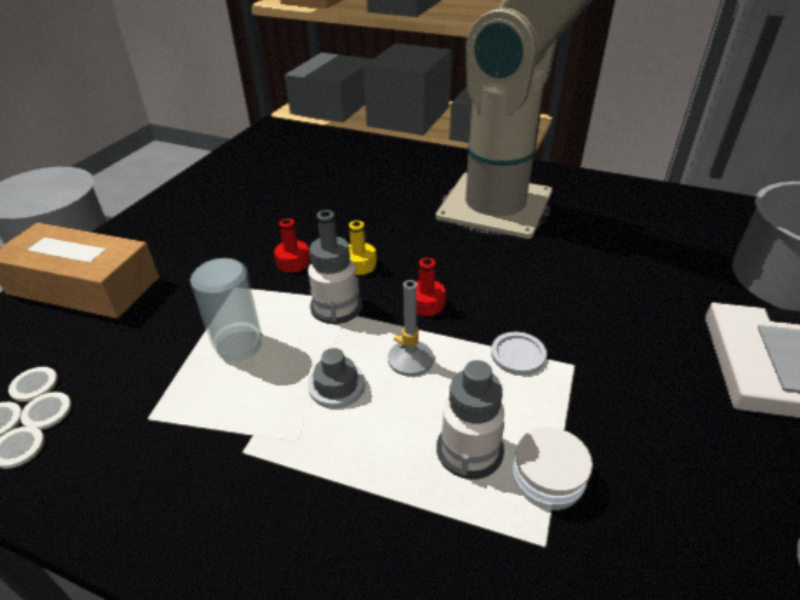

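View pics/b.png

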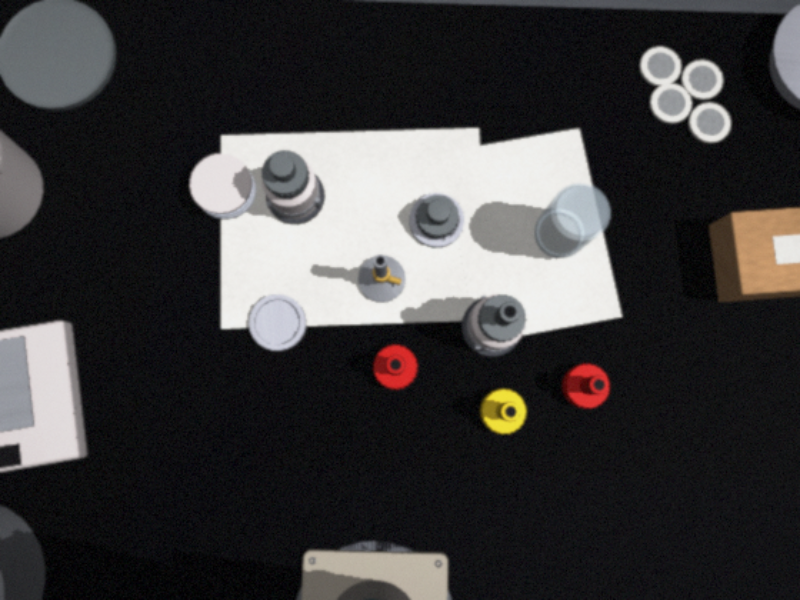

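Both views agree. The vented jar is at about (430,-155), top-view px (500,325). The free dish is at (430,156), px (277,322), and the storage cap at about (585,-75), px (437,218). The burner stands at (490,0). Next I fit the circles and cylinders precisely.

```bash
cat > fit.py <<'E'
from h import *
from scipy.optimize import least_squares
def axis(w,x0,y0,bands,rad=60):
    p=w.reshape(-1,3); p=p[~np.isnan(p[:,0])]
    p=p[np.hypot(p[:,0]-x0,p[:,1]-y0)<rad]
    Q=[];R=[]
    for lo,hi,r in bands:
        m=(p[:,2]>lo)&(p[:,2]<hi)&(abs(np.hypot(p[:,0]-x0,p[:,1]-y0)-r)<12)
        Q.append(p[m]);R.append(np.full(m.sum(),r))
    Q=np.concatenate(Q);R=np.concatenate(R)
    if len(Q)<8: return None
    s=least_squares(lambda c:np.hypot(Q[:,0]-c[0],Q[:,1]-c[1])-R,[x0,y0],loss='soft_l1',f_scale=2)
    return s.x,len(Q),np.median(abs(s.fun))
def top(w,x0,y0,lo,hi,rad):
    p=w.reshape(-1,3); p=p[~np.isnan(p[:,0])]
    p=p[(np.hypot(p[:,0]-x0,p[:,1]-y0)<rad)&(p[:,2]>lo)&(p[:,2]<hi)]
    if len(p)<8: return None
    c,r=cv2.minEnclosingCircle(p[:,:2].astype(np.float32))
    return p.mean(0),np.array(c),r,len(p)
E
python3 - <<'E'
from fit import *
np.set_printoptions(precision=1,suppress=True)
for n in ["scene","top"]:
    w=pts(ctrl.get_image(n)); print(n)
    print("jarwork chim",axis(w,430,-155,[(132,182,13)],35))
    print("jarwork skirt",axis(w,430,-155,[(99,124,31)],50), "body",axis(w,430,-155,[(30,80,38)],60))
    print(" tops",top(w,430,-155,182,194,25),top(w,430,-155,122,132,45))
    print("store knob",axis(w,585,-75,[(42,62,17)],35),"skirt",axis(w,585,-75,[(14,33,31)],50))
    print(" tops",top(w,585,-75,63,72,30),top(w,585,-75,33,42,45))
    print("dish rim",top(w,430,156,9.5,16,60), "floor",top(w,430,156,3,8.5,34))
    print("dish side",axis(w,430,156,[(2,10,42)],60))
    print("done knob",axis(w,645,146,[(132,155,17)],35),"body",axis(w,645,146,[(30,80,38)],60))
    print("burner",axis(w,495,2,[(100,148,9)],25),"glass",axis(w,580,-235,[(10,140,40)],60),top(w,590,-245,145,156,60))
    print("petri",axis(w,630,240,[(5,45,45)],70),top(w,630,240,45,52,60))
E
```

```text
scene
jarwork chim (array([ 433.2, -163.9]), 221, np.float64(0.7212767043128707))
jarwork skirt (array([ 433.5, -163.8]), 251, np.float64(0.8211545761673094)) body (array([ 433.5, -163.8]), 555, np.float64(0.7881047321993577))
 tops (array([ 436.6, -161.8,  185.8]), array([ 435. , -162.8]), 13.042594909667969, 76) (array([ 441.5, -159.4,  126.2]), array([ 434.9, -162.7]), 31.93358612060547, 281)
store knob (array([593.9, -78.7]), 112, np.float64(0.4312052303525693)) skirt (array([594.3, -78.3]), 203, np.float64(0.7178880129821223))
 tops (array([596.2, -77.1,  66.1]), array([594.4, -77.9]), 17.29404067993164, 165) (array([602.5, -73. ,  36.5]), array([595. , -77.4]), 31.626638412475586, 330)
dish rim (array([434.5, 156.7,  11.2]), array([432.1, 155.3]), 42.754127502441406, 287) floor (array([427.8, 155.2,   5.2]), array([428.5, 155.1]), 32.79996109008789, 474)
dish side (array([433.6, 157.5]), 255, np.float64(4.342587189447691))
done knob (array([652. , 146.3]), 176, np.float64(4.162944669906327)) body (array([626.4, 138. ]), 261, np.float64(0.4703727190440077))
burner (array([501.3,
[... 1080 characters left out ...]
 array([430.1, 154.9]), 42.02471923828125, 458) floor (array([430.8, 155.7,   6.2]), array([430.6, 156.1]), 33.47844696044922, 599)
dish side (array([430. , 155.5]), 446, np.float64(8.194683705663582))
done knob (array([641. , 142.2]), 21, np.float64(3.659074257769955)) body (array([625.8, 138.1]), 27, np.float64(0.2710866657978528))
burner (array([501. ,   2.5]), 44, np.float64(0.17471671199896122)) glass (array([ 576.6, -264.3]), 279, np.float64(0.3585960203567211)) (array([ 575.6, -262.7,  150.3]), array([ 575.9, -263.5]), 40.34169006347656, 1239)
petri (array([630., 243.]), 281, np.float64(0.6923132952723066)) (array([628.6, 242.2,  48.2]), array([629.5, 242.1]), 45.75594711303711, 1267)
```

```bash
cat > to.py <<'E'
# usage: to.py x y z -> remaining shift (units, tool axes) and turn to yaw pi, straight down
import sys; from h import *
from scipy.spatial.transform import Rotation as R
np.set_printoptions(precision=3,suppress=True)
s=ctrl.read_state(); r=R.from_euler('xyz',s["tool_rot"]); g=R.from_euler('xyz',[np.pi,0,np.pi])
t=np.array(list(map(float,sys.argv[1:4])))
print("shift",r.inv().apply(t-s["eef_pos"])/30,"turn",np.degrees((r.inv()*g).as_rotvec())/6)
print("t",s["clock"],"pos",np.array(s["eef_pos"]),"rot",np.array(s["tool_rot"]),"w",s["width"],"F",np.array(s["force"]),"q",np.array(s["qpos"]))
E
python3 to.py 430 400 240
```

```text
shift [-11.066  -5.519  -1.27 ] turn [ 0.001 -0.    -2.109]
t 0.9 pos [142.334 634.259 201.926] rot [ 3.142 -0.     2.921] w 85.68525878216957 F [ 0.644  0.463 -0.384] q [-1.416  0.628  0.039  1.517 -0.027  0.996 -0.02 ]
```

```bash
python3 -m crank '[[[0,0,-0.4,0,0,-0.7],[0,0,-0.4,0,0,-0.7],[0,0,-0.5,0,0,-0.7],[0,0,0,0,0,0]]]' -1; python3 to.py 430 400 240
```

```text
clock: 1.23
eef_pos: [142.0, 633.4, 241.0]
tool_rot: [-3.139, -0.0, -3.133]
force: [-0.2, 1.1, 1.0]
width: 85.2
shift [-9.53  -7.865  0.055] turn [-0.028 -0.002  0.084]
t 1.2333 pos [142.022 633.409 240.997] rot [-3.139 -0.    -3.133] w 85.21402004872742 F [-0.238  1.106  1.033] q [-1.38   0.593 -0.023  1.467  0.015  1.085  0.173]
```

```bash
python3 -m crank '[[[-0.8,-0.66,0,0,0,0],[-0.8,-0.66,0,0,0,0],[-0.8,-0.66,0,0,0,0],[-0.8,-0.66,0,0,0,0],[-0.8,-0.66,0,0,0,0],[-0.8,-0.66,0,0,0,0],[-0.8,-0.66,0,0,0,0],[-0.8,-0.66,0,0,0,0],[-0.8,-0.66,0,0,0,0],[-0.8,-0.66,0,0,0,0],[-0.8,-0.66,0,0,0,0],[-0.8,-0.66,0,0,0,0]]]'; python3 to.py 433.2 -163.6 240
```

```text
clock: 2.23
eef_pos: [431.4, 391.7, 232.0]
tool_rot: [-3.141, -0.01, 3.141]
force: [1.1, 0.4, 0.6]
width: 85.5
shift [ -0.068 -18.51   -0.257] turn [-0.005 -0.091 -0.005]
t 2.2333 pos [431.376 391.687 232.005] rot [-3.141 -0.01   3.141] w 85.4506162223928 F [1.114 0.38  0.645] q [-0.782  0.502  0.001  1.667 -0.008  0.98   0.794]
```

```bash
python3 -m crank '[[[0,-1,-0.05,0,0,0],[0,-1,-0.05,0,0,0],[0,-1,-0.05,0,0,0],[0,-1,-0.05,0,0,0],[0,-1,-0.05,0,0,0],[0,-1,-0.05,0,0,0],[0,-1,-0.05,0,0,0],[0,-1,-0.05,0,0,0],[0,-1,-0.05,0,0,0],[0,-1,-0.05,0,0,0],[0,-1,-0.05,0,0,0],[0,-1,-0.05,0,0,0]]]';python3 -m crank '[[[0,-1,0,0,0,0],[0,-1,0,0,0,0],[0,-1,0,0,0,0],[0,-1,0,0,0,0],[0,-1,0,0,0,0],[0,-1,0,0,0,0],[0,-0.3,0,0,0,0],[0,0,0,0,0,0]]]'; python3 to.py 433.2 -163.6 215
```

```text
clock: 3.23
eef_pos: [427.1, 12.8, 243.8]
tool_rot: [-3.14, -0.009, 3.106]
force: [1.2, -0.3, -0.5]
width: 85.7
clock: 3.9
eef_pos: [414.6, -192.4, 242.1]
tool_rot: [-3.137, -0.007, 3.077]
force: [0.9, 0.6, 0.4]
width: 85.0
shift [-0.563  1.001  0.893] turn [-0.043 -0.071 -0.62 ]
t 3.9 pos [ 414.612 -192.356  242.067] rot [-3.137 -0.007  3.077] w 84.95687636037056 F [0.89  0.601 0.428] q [ 0.216  0.309  0.199  1.977 -0.07   0.868  1.956]
```

```bash
python3 -m crank '[[[-0.3,0.5,0.3,0,0,-0.3],[-0.25,0.4,0.3,0,0,-0.3],[0,0.1,0.3,-0.04,-0.07,0],[0,0,0,0,0,0]]]'; python3 to.py 433.2 -163.6 140
```

```text
clock: 4.23
eef_pos: [434.0, -156.4, 211.9]
tool_rot: [3.139, -0.0, -3.138]
force: [-0.5, 0.4, 0.0]
width: 85.6
shift [ 0.028 -0.248  2.395] turn [ 0.029 -0.003  0.034]
t 4.2333 pos [ 434.043 -156.384  211.862] rot [ 3.139 -0.    -3.138] w 85.56197864299627 F [-0.522  0.377  0.026] q [ 0.169  0.352  0.159  2.012 -0.081  0.785  1.949]
```

```bash
python3 -m crank '[[[0.03,-0.2,0.4,0,0,0],[0,0,0.5,0,0,0],[0,0,0.5,0,0,0],[0,0,0.5,0,0,0],[0,0,0.3,0,0,0],[0,0,0,0,0,0],[0,0,0,0,0,0]]]'; python3 to.py 433.2 -163.6 138
```

```text
clock: 4.82
eef_pos: [437.2, -146.3, 141.6]
tool_rot: [3.132, -0.002, -3.113]
force: [0.2, -0.0, 0.3]
width: 85.3
shift [ 0.15  -0.573  0.114] turn [ 0.092 -0.018  0.273]
t 4.8167 pos [ 437.21  -146.317  141.583] rot [ 3.132 -0.002 -3.113] w 85.32178047941674 F [ 0.195 -0.024  0.296] q [ 0.18   0.463  0.124  2.09  -0.113  0.6    1.985]
```

```bash
python3 -m crank '[[[0.1,-0.4,0.1,0.09,0,0.27],[0,-0.1,0,0,0,0],[0,0,0,0,0,0],[0,0,0,0,0,0]]]'; python3 to.py 433.2 -163.6 138;  python3 -m crank '[[[0,0,0,0,0,0],[0,0,0,0,0,0]]]'; python3 to.py 433.2 -163.6 138
```

```text
clock: 5.15
eef_pos: [436.1, -161.2, 139.8]
tool_rot: [-3.14, 0.001, -3.141]
force: [0.1, 0.7, 0.7]
width: 85.3
shift [ 0.096 -0.078  0.058] turn [-0.01   0.007  0.009]
t 5.15 pos [ 436.066 -161.247  139.754] rot [-3.14   0.001 -3.141] w 85.26311034887777 F [0.147 0.72  0.715] q [ 0.194  0.468  0.139  2.088 -0.111  0.591  1.982]
clock: 5.32
eef_pos: [436.5, -161.8, 140.5]
tool_rot: [-3.14, 0.002, -3.142]
force: [-0.3, 0.1, -0.4]
width: 85.3
shift [ 0.111 -0.06   0.084] turn [-0.015  0.022  0.   ]
t 5.3167 pos [ 436.537 -161.784  140.533] rot [-3.14   0.002 -3.142] w 85.31120241891843 F [-0.283  0.093 -0.398] q [ 0.194  0.467  0.139  2.087 -0.111  0.592  1.982]
```

```bash
python3 -m crank '[[[0.12,-0.07,0.06,0,0,0],[0,0,0,0,0,0],[0,0,0,0,0,0]]]';python3 to.py 433.2 -163.6 138;  python3 -m crank '[[[0,0,0,0,0,0],[0,0,0,0,0,0],[0,0,0,0,0,0],[0,0,0,0,0,0],[0,0,0,0,0,0],[0,0,0,0,0,0],[0,0,0,0,0,0],[0,0,0,0,0,0]]]' 1; python3 to.py 433.2 -163.6 138
```

```text
clock: 5.57
eef_pos: [432.9, -164.2, 139.1]
tool_rot: [-3.14, 0.003, 3.141]
force: [-0.4, -0.7, 0.6]
width: 85.0
shift [-0.011  0.02   0.035] turn [-0.017  0.033 -0.001]
t 5.5667 pos [ 432.863 -164.208  139.062] rot [-3.14   0.003  3.141] w 85.03056054869765 F [-0.387 -0.671  0.647] q [ 0.203  0.466  0.138  2.096 -0.111  0.582  1.99 ]
clock: 6.23
eef_pos: [432.8, -164.0, 139.2]
tool_rot: [-3.14, 0.003, -3.141]
force: [-0.1, -0.1, 0.6]
width: 23.9
shift [-0.014  0.012  0.042] turn [-0.014  0.032  0.001]
t 6.2333 pos [ 432.77  -163.957  139.248] rot [-3.14   0.003 -3.141] w 23.861680243747674 F [-0.104 -0.137  0.572] q [ 0.203  0.466  0.138  2.096 -0.112  0.583  1.99 ]
```

```bash
python3 -m crank '[[[0,0,-0.2,0,0,0],[0,0,-0.2,0,0,0],[0,0,-0.2,0,0,0],[0,0,-0.2,0,0,0],[0,0,-0.2,0,0,0],[0,0,-0.2,0,0,0],[0,0,-0.2,0,0,0],[0,0,-0.2,0,0,0],[0,0,-0.2,0,0,0],[0,0,-0.2,0,0,0]]]'; python3 to.py 432 -163.6 225
```

```text
clock: 7.07
eef_pos: [432.0, -163.8, 205.1]
tool_rot: [-3.14, 0.003, 3.141]
force: [0.2, 0.0, -1.1]
width: 23.9
shift [-0.003  0.007 -0.664] turn [-0.013  0.025 -0.001]
t 7.0667 pos [ 431.953 -163.832  205.089] rot [-3.14   0.003  3.141] w 23.87646087645102 F [ 0.215  0.044 -1.08 ] q [ 0.18   0.361  0.163  2.023 -0.083  0.761  1.963]
```

```bash
python3 -m crank '[[[0,0,-0.6,0,0,0],[0,0.3,-0.2,0,0,0],[0,0.6,0,0,0,0],[0,0.8,0,0,0,0],[0,0.8,0,0,0,0],[0,0.8,0,0,0,0],[0,0.8,0,0,0,0],[0,0.8,0,0,0,0],[0,0.8,0,0,0,0],[0,0.8,0,0,0,0],[0,0.5,0,0,0,0],[0,0.2,0,0,0,0]]]'; python3 to.py 430.8 155.6 225; python3 - <<'E'
from h import *
save(ctrl.get_image("scene"),"c.png")
E
```

```text
clock: 8.07
eef_pos: [430.7, 65.6, 232.4]
tool_rot: [-3.141, 0.006, 3.138]
force: [-0.3, 0.1, -0.9]
width: 23.8
shift [0.009 2.999 0.243] turn [-0.01   0.056 -0.035]
t 8.0667 pos [430.68   65.631 232.382] rot [-3.141  0.006  3.138] w 23.78608710929738 F [-0.319  0.131 -0.946] q [-0.288  0.28   0.089  2.048 -0.031  0.809  1.387]
```

View pics/c.png

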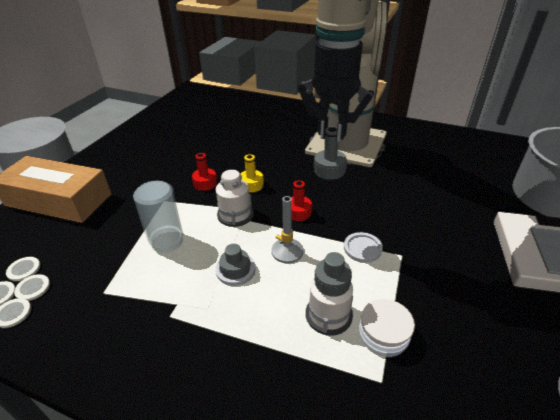

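The picture shows the vented cap in the gripper at px (330,160) and the jar opened at px (232,197). I'll move over the dish.

```bash
python3 -m crank '[[[0,0.5,0,0,0,0],[0,0.6,0,0,0,0],[0,0.6,0,0,0,0],[0,0.5,0.2,0,0.05,0],[0,0.3,0.2,0,0,0],[0,0.1,0,0,0,0],[0,0,0,0,0,0]]]'; python3 to.py 430.8 155.6 150; python3 - <<'E'
from fit import *
np.set_printoptions(precision=1,suppress=True)
s=ctrl.read_state()["eef_pos"]; z=s[2]
for n in ["scene","top"]:
    w=pts(ctrl.get_image(n)); print(n,axis(w,s[0],s[1],[(z-40,z-14,31)],50),"dish",top(w,430,156,9.5,16,60))
    p=w.reshape(-1,3);p=p[np.hypot(p[:,0]-s[0],p[:,1]-s[1])<33];p=p[(p[:,2]>z-60)&(p[:,2]<z-5)]
    print(np.nanpercentile(p[:,2],[1,50,99]))
print(s)
E
```

```text
clock: 8.7
eef_pos: [430.4, 141.6, 219.4]
tool_rot: [-3.137, -0.001, 3.132]
force: [0.6, -0.7, -0.8]
width: 24.1
shift [-0.009  0.478  2.311] turn [-0.045 -0.005 -0.09 ]
t 8.7 pos [430.428 141.579 219.385] rot [-3.137 -0.001  3.132] w 24.062067354825917 F [ 0.613 -0.745 -0.828] q [-0.431  0.328  0.064  2.019 -0.023  0.798  1.206]
scene (array([431.3, 141.9]), 388, np.float64(0.7107106739561129)) dish (array([435.4, 156.5,  11.3]), array([431.8, 155.4]), 42.61024856567383, 293)
[176.5 204.9 212.9]
top (array([430.8, 141.2]), 98, np.float64(0.6289614096720033)) dish (array([413. , 145.9,  12.4]), array([430., 155.]), 41.692657470703125, 248)
[180.4 207.5 211.5]
[430.4 141.6 219.4]
```

```bash
python3 -m crank '[[[0,0.25,0.3,-0.04,0,-0.09],[0,0.15,0.5,0,0,0],[0,0.02,0.6,0,0,0],[0,0,0.6,0,0,0],[0,0,0.6,0,0,0],[0,0,0.6,0,0,0],[0,0,0.5,0,0,0],[0,0,0.4,0,0,0],[0,0,0.2,0,0,0],[0,0,0,0,0,0],[0,0,0,0,0,0]]]'; python3 to.py 430.6 155.3 50
```

```text
clock: 9.72
eef_pos: [433.7, 148.8, 83.5]
tool_rot: [3.141, 0.005, 3.131]
force: [0.4, -0.1, 0.4]
width: 23.6
shift [0.113 0.215 1.116] turn [ 0.004  0.05  -0.098]
t 9.7167 pos [433.735 148.796  83.481] rot [3.141 0.005 3.131] w 23.64867240508718 F [ 0.382 -0.067  0.43 ] q [-0.419  0.56   0.037  2.154 -0.044  0.424  1.213]
```

```bash
python3 -m crank '[[[0.11,0.19,0.4,0,0.05,-0.1],[0,0.03,0.2,0,0,0],[0,0,0,0,0,0],[0,0,0,0,0,0],[0,0,0,0,0,0]]]'; python3 to.py 430.6 155.3 50
```

```text
clock: 10.13
eef_pos: [433.4, 155.5, 67.7]
tool_rot: [3.139, 0.006, 3.14]
force: [-0.1, -0.1, 0.3]
width: 23.9
shift [ 0.098 -0.01   0.59 ] turn [ 0.022  0.057 -0.012]
t 10.1333 pos [433.424 155.543  67.713] rot [3.139 0.006 3.14 ] w 23.85589715723078 F [-0.134 -0.136  0.311] q [-0.427  0.592  0.031  2.16  -0.046  0.384  1.21 ]
```

```bash
python3 -m crank '[[[0.11,0,0.05,0.02,0.06,0],[0.04,0,0.1,0,0,0],[0,0,0,0,0,0],[0,0,0,0,0,0]]]'; python3 to.py 430.6 155.3 50
```

```text
clock: 10.47
eef_pos: [429.7, 155.5, 64.4]
tool_rot: [3.141, 0.002, 3.139]
force: [-0.2, -0.6, -0.2]
width: 23.5
shift [-0.028 -0.006  0.481] turn [ 0.01   0.021 -0.021]
t 10.4667 pos [429.715 155.455  64.414] rot [3.141 0.002 3.139] w 23.496452494656896 F [-0.206 -0.623 -0.184] q [-0.43   0.597  0.031  2.167 -0.047  0.375  1.208]
```

Centred to within 1 mm, so I'll lower in steps and watch the force.

```bash
python3 -m crank '[[[0,0,0.15,0,0,0],[0,0,0.15,0,0,0],[0,0,0.1,0,0,0],[0,0,0,0,0,0],[0,0,0,0,0,0]]]'; python3 to.py 430.6 155.3 49.2
```

```text
clock: 10.88
eef_pos: [429.7, 155.4, 51.0]
tool_rot: [3.141, 0.002, 3.139]
force: [0.5, 0.1, -0.6]
width: 24.0
shift [-0.029 -0.002  0.06 ] turn [ 0.009  0.02  -0.023]
t 10.8833 pos [429.732 155.358  51.012] rot [3.141 0.002 3.139] w 23.991807075488772 F [ 0.457  0.107 -0.636] q [-0.427  0.624  0.028  2.175 -0.048  0.341  1.209]
```

```bash
python3 -m crank '[[[0,0,0.07,0,0,0],[0,0,0.05,0,0,0],[0,0,0,0,0,0]]]'; python3 -m crank '[[[0,0,0,0,0,0],[0,0,0,0,0,0],[0,0,0,0,0,0],[0,0,0,0,0,0],[0,0,0,0,0,0],[0,0,0,0,0,0]]]' -1; python3 to.py 430.6 155.3 49.2
```

```text
clock: 11.13
eef_pos: [430.1, 156.4, 49.6]
tool_rot: [3.139, 0.003, 3.14]
force: [0.2, -1.2, -0.3]
width: 23.9
clock: 11.63
eef_pos: [430.6, 156.6, 49.6]
tool_rot: [3.139, 0.004, 3.14]
force: [-0.5, 0.3, -0.1]
width: 85.6
shift [ 0.    -0.044  0.012] turn [ 0.028  0.042 -0.017]
t 11.6333 pos [430.603 156.631  49.573] rot [3.139 0.004 3.14 ] w 85.59912875606321 F [-0.516  0.299 -0.135] q [-0.427  0.627  0.026  2.175 -0.049  0.335  1.209]
```

```bash
python3 -m crank '[[[0,0,-0.4,0,0,0],[0,0,-0.7,0,0,0],[0,0,-0.8,0,0,0],[0,0,-0.8,0,0,0],[0,0,-0.8,0,0,0],[0,0,-0.8,0,0,0],[0,0,-0.8,0,0,0],[0,0,-0.7,0,0,0],[0,0,-0.3,0,0,0]]]'; python3 to.py 594 -78 200; python3 - <<'E'
from fit import *
np.set_printoptions(precision=1,suppress=True)
for n in ["scene","top"]:
    im=ctrl.get_image(n); w=pts(im); print(n,"chim",axis(w,430.6,155.5,[(42,92,13)],35),"skirt",axis(w,430.6,155.5,[(14,33,31)],50),top(w,430.6,155.5,88,104,25),top(w,430.6,155.5,33,42,45))
    print(" dish",axis(w,430.6,155.5,[(10,14,38)],50),"store",axis(w,594,-78,[(42,62,17)],35),"jar",axis(w,433.3,-163.6,[(30,80,38)],60), top(w,433.3,-163.6,116,130,40))
E
```

```text
clock: 12.38
eef_pos: [426.7, 154.7, 237.1]
tool_rot: [-3.14, -0.006, 3.14]
force: [0.4, 0.9, -0.3]
width: 85.6
shift [-5.598 -7.743  1.215] turn [-0.014 -0.056 -0.019]
t 12.3833 pos [426.736 154.661 237.079] rot [-3.14  -0.006  3.14 ] w 85.64932586624961 F [ 0.447  0.867 -0.279] q [-0.456  0.307  0.061  1.988 -0.026  0.853  1.189]
scene chim (array([431. , 157.6]), 220, np.float64(0.6090951879599054)) skirt (array([431.5, 157.5]), 194, np.float64(0.6343984912467455)) (array([435.5, 158. ,  94.7]), array([433.4, 157.7]), 13.058636665344238, 118) (array([439.1, 158.5,  36.3]), array([432.2, 157.6]), 31.779769897460938, 340)
 dish (array([430.7, 155. ]), 203, np.float64(2.6386494921609938)) store (array([593.9, -78.6]), 113, np.float64(0.4747978625570539)) jar (array([ 433.5, -163.9]), 557, np.float64(0.7258348906282563)) (array([ 437.4, -161.6,  120.5]), array([ 435. , -163.8]), 22.904951095581055, 186)
top chim (array([430.5, 157.9]), 61, np.float64(0.32740491700882934)) skirt (array([427.8, 157.2]), 113, np.float64(2.7944427238678493)) (array([429.7, 156.6,  97.3]), array([430.6, 157.3]), 13.246685981750488, 146) (array([423.4, 154.5,  37.5]), array([430.1, 157.4]), 31.636180877685547, 418)
 dish (array([430.8, 156. ]), 188, np.float64(1.922068034944271)) store (array([593.7, -78.7]), 44, np.float64(0.3133863750081911)) jar (array([ 433. , -163.4]), 158, np.float64(0.5309016766994077)) (array([ 432.5, -162.8,  122. ]), array([ 432.5, -162.1]), 24.241968154907227, 416)
```

```bash
python3 -m crank '[[[-0.3,-0.4,0,0,-0.05,0],[-0.5,-0.7,0,0,0,0],[-0.5,-0.7,0,0,0,0],[-0.5,-0.7,0,0,0,0],[-0.5,-0.7,0,0,0,0],[-0.5,-0.7,0,0,0,0],[-0.5,-0.7,0,0,0,0],[-0.5,-0.7,0,0,0,0],[-0.5,-0.7,0,0,0,0],[-0.5,-0.7,0,0,0,0],[-0.3,-0.4,0,0,0,0],[0,0,0,0,0,0]]]'; python3 to.py 593.8 -78.5 150
```

```text
clock: 13.48
eef_pos: [576.5, -67.0, 217.2]
tool_rot: [-3.138, -0.027, -3.136]
force: [0.1, -0.6, 0.2]
width: 85.3
shift [-0.634 -0.38   2.225] turn [-0.035 -0.26   0.056]
t 13.4833 pos [576.539 -66.951 217.188] rot [-3.138 -0.027 -3.136] w 85.2850210766395 F [ 0.095 -0.632  0.24 ] q [-0.007  0.527  0.11   1.674 -0.06   0.971  1.7  ]
```

```bash
python3 -m crank '[[[-0.3,-0.2,0,-0.03,-0.26,0.05],[-0.3,-0.15,0.2,0,0,0],[0,0,0.5,0,0,0],[0,0,0.6,0,0,0],[0,0,0.6,0,0,0],[0,0,0.3,0,0,0],[0,0,0,0,0,0],[0,0,0,0,0,0]]]'; python3 to.py 593.8 -78.5 100
```

```text
clock: 14.15
eef_pos: [589.9, -72.8, 138.5]
tool_rot: [3.138, -0.016, -3.138]
force: [-0.7, 0.4, 0.3]
width: 85.5
shift [-0.15  -0.197  1.281] turn [ 0.036 -0.152  0.034]
t 14.15 pos [589.88  -72.762 138.528] rot [ 3.138 -0.016 -3.138] w 85.53581665185573 F [-0.677  0.366  0.294] q [ 0.018  0.633  0.094  1.727 -0.081  0.802  1.725]
```

```bash
python3 -m crank '[[[-0.15,-0.2,0.3,0.03,-0.15,0.03],[0,0,0.6,0,0,0],[0,0,0.5,0,0,0],[0,0,0.4,0,0,0],[0,0,0,0,0,0],[0,0,0,0,0,0]]]'; python3 to.py 593.8 -78.5 41.5
```

```text
clock: 14.65
eef_pos: [598.6, -76.5, 87.2]
tool_rot: [3.14, 0.008, -3.138]
force: [0.9, 0.9, -0.1]
width: 85.4
shift [ 0.172 -0.067  1.521] turn [0.011 0.075 0.035]
t 14.65 pos [598.587 -76.514  87.158] rot [ 3.14   0.008 -3.138] w 85.36480767859472 F [ 0.897  0.873 -0.142] q [ 0.03   0.702  0.083  1.765 -0.089  0.671  1.737]
```

```bash
python3 -m crank '[[[0.17,-0.07,0.2,0,0.08,0.03],[0,0,0.4,0,0,0],[0,0,0.3,0,0,0],[0,0,0.2,0,0,0],[0,0,0,0,0,0],[0,0,0,0,0,0]]]'; python3 to.py 593.8 -78.5 41.5
```

```text
clock: 15.15
eef_pos: [595.5, -78.6, 54.2]
tool_rot: [3.141, 0.004, -3.141]
force: [0.4, -0.6, 0.3]
width: 85.6
shift [0.059 0.004 0.425] turn [0.008 0.038 0.007]
t 15.15 pos [595.514 -78.626  54.243] rot [ 3.141  0.004 -3.141] w 85.59130566713446 F [ 0.405 -0.633  0.339] q [ 0.037  0.748  0.077  1.787 -0.094  0.606  1.742]
```

```bash
python3 -m crank '[[[0.06,0,0.12,0,0.04,0],[0.02,0,0.15,0,0,0],[0,0,0.1,0,0,0],[0,0,0,0,0,0],[0,0,0,0,0,0]]]'; python3 to.py 593.8 -78.5 41.5
```

```text
clock: 15.57
eef_pos: [593.2, -78.6, 42.3]
tool_rot: [3.141, -0.0, -3.141]
force: [0.1, 0.4, -0.5]
width: 85.5
shift [-0.019  0.004  0.026] turn [ 0.008 -0.001  0.008]
t 15.5667 pos [593.223 -78.611  42.284] rot [ 3.141 -0.    -3.141] w 85.47179887513471 F [ 0.13   0.399 -0.491] q [ 0.039  0.766  0.075  1.794 -0.095  0.586  1.744]
```

```bash
python3 -m crank '[[[0,0,0,0,0,0],[0,0,0,0,0,0],[0,0,0,0,0,0],[0,0,0,0,0,0],[0,0,0,0,0,0],[0,0,0,0,0,0],[0,0,0,0,0,0],[0,0,0,0,0,0]]]' 1;  python3 to.py 593.8 -78.5 41.5; python3 -m crank '[[[0,0,-0.3,0,0,0],[0,0,-0.5,0,0,0],[0,0,-0.6,0,0,0],[0,0,-0.6,0,0,0],[0,0,-0.6,0,0,0],[0,0,-0.6,0,0,0],[0,0,-0.6,0,0,0],[0,0,-0.6,0,0,0],[0,0,-0.4,0,0,0],[0,0,0,0,0,0]]]'; python3 to.py 433.3 -163.6 210
```

```text
clock: 16.23
eef_pos: [594.0, -78.7, 43.1]
tool_rot: [3.141, 0.002, -3.141]
force: [0.1, 0.1, 0.5]
width: -0.0
shift [0.005 0.007 0.053] turn [0.005 0.015 0.008]
t 16.2333 pos [593.955 -78.721  43.1  ] rot [ 3.141  0.002 -3.141] w -0.014220385394159013 F [0.052 0.076 0.476] q [ 0.039  0.765  0.075  1.793 -0.095  0.586  1.744]
clock: 17.07
eef_pos: [592.9, -78.9, 198.6]
tool_rot: [3.141, 0.001, -3.141]
force: [-0.1, -0.5, -0.5]
width: -0.0
shift [ 5.319 -2.82  -0.388] turn [0.006 0.014 0.004]
t 17.0667 pos [592.869 -78.933 198.639] rot [ 3.141  0.001 -3.141] w -0.04635621968263089 F [-0.08  -0.491 -0.465] q [ 0.019  0.557  0.106  1.676 -0.072  0.911  1.724]
```

The fingers shut to 0, so the knob was missed or it slipped out. I'll look.

```bash
python3 - <<'E'
from fit import *
np.set_printoptions(precision=1,suppress=True)
for n in ["scene","top"]:
    im=ctrl.get_image(n); w=pts(im); save(im,"d_%s.png"%n)
    print(n,axis(w,594,-78,[(42,62,17)],35),axis(w,594,-78,[(14,33,31)],50),top(w,594,-78,58,75,40),top(w,594,-78,33,42,50))
E
python3 -c "
import cv2,numpy as np
a=cv2.imread('pics/d_scene.png')[180:340,120:440];b=cv2.imread('pics/d_top.png')[80:260,130:450]
cv2.imwrite('pics/d.png',np.vstack([cv2.resize(a,(640,320)),cv2.resize(b,(480,270))[:, :].copy() if 0 else cv2.resize(b,(640,280))]))"
```

```text
scene (array([593.9, -78.8]), 110, np.float64(0.40496857097825867)) (array([594.4, -78.4]), 198, np.float64(0.7358612164764118)) (array([597.7, -76.4,  65.3]), array([595. , -77.6]), 17.187103271484375, 194) (array([602.8, -73. ,  36.4]), array([594.7, -77.2]), 32.41354751586914, 335)
top None None None None
```

View pics/d.png

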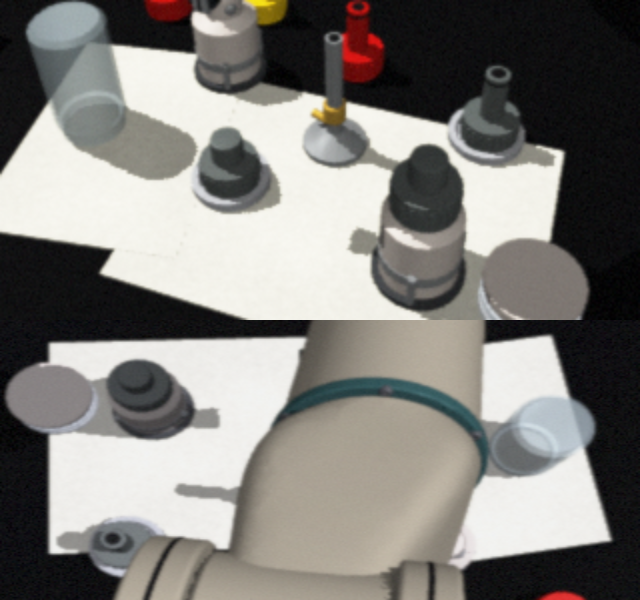

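```bash
python3 - <<'E'
from h import *
im=ctrl.get_image("scene"); s=ctrl.read_state(); K=np.array(im["camera_matrix"])
c=K@(np.array(im["R"])@np.array(s["eef_pos"])+im["t"]); print(c[:2]/c[2],s["width"],s["clock"])
u,v=map(int,c[:2]/c[2]); x0=max(u-100,0);y0=max(v-130,0)
a=im["color"][y0:y0+210,x0:x0+200]; print(x0,y0)
cv2.imwrite("pics/e.png",cv2.cvtColor(cv2.resize(a,None,fx=2.8,fy=2.8),cv2.COLOR_RGB2BGR))
E
```

```text
[226.13853845 197.00113331] -0.0527325250861126 17.2167
126 67
```

View pics/e.png

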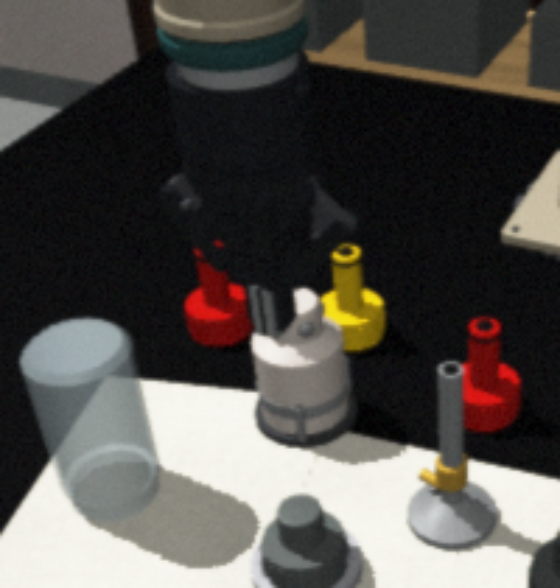

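```bash
python3 - <<'E'
from h import *
np.set_printoptions(precision=0,suppress=True,linewidth=200)
im=ctrl.get_image("scene"); w=pts(im); s=ctrl.read_state(); e=np.array(s["eef_pos"]); print(e)
p=w.reshape(-1,3); m=(abs(p[:,0]-e[0])<60)&(abs(p[:,1]-e[1])<70)&(p[:,2]>130)&(p[:,2]<330); p=p[m]
for lo in range(150,320,10):
    q=p[(p[:,2]>=lo)&(p[:,2]<lo+10)]
    if len(q): print(lo,len(q),q.min(0),q.mean(0),q.max(0))
E
```

```text
[590. -79. 194.]
220 17 [596. -86. 225.] [602. -77. 228.] [604. -72. 230.]
230 75 [586. -93. 230.] [599. -76. 235.] [605. -65. 240.]
240 80 [586. -93. 240.] [600. -75. 245.] [605. -65. 250.]
250 82 [588. -93. 250.] [600. -75. 254.] [605. -65. 260.]
260 82 [ 598. -109.  260.] [603. -78. 266.] [607. -51. 270.]
270 217 [ 580. -118.  270.] [601. -77. 276.] [607. -43. 280.]
280 195 [ 578. -124.  280.] [601. -81. 285.] [610. -35. 290.]
290 254 [ 577. -133.  290.] [603. -84. 295.] [611. -27. 300.]
300 283 [ 588. -140.  300.] [604. -80. 305.] [611. -18. 310.]
310 406 [ 581. -140.  310.] [601. -70. 315.] [613. -17. 320.]
```

The camera puts the shut fingertips at z≈226, while the reported TCP is about 195. The true tips are therefore about 30 mm higher than reported, and the fingers closed just above the knob (true tip ~72 against knob top 67). x and y agree. I'll re-centre with the gripper open at the height already proven safe, and measure again.

```bash
python3 -m crank '[[[-0.1,0,0.4,0,0,0],[0,0,0.6,0,0,0],[0,0,0.7,0,0,0],[0,0,0.7,0,0,0],[0,0,0.7,0,0,0],[0,0,0.5,0,0,0],[0,0,0.4,0,0,0],[0,0,0.2,0,0,0],[0,0,0,0,0,0],[0,0,0,0,0,0]]]' -1; python3 to.py 593.8 -78.5 45; cat > fing.py <<'E'
from h import *
np.set_printoptions(precision=0,suppress=True,linewidth=200)
s=ctrl.read_state(); e=np.array(s["eef_pos"]); im=ctrl.get_image("scene"); w=pts(im); print(e,s["width"])
p=w.reshape(-1,3); m=(abs(p[:,0]-e[0])<70)&(abs(p[:,1]-e[1])<75)&(p[:,2]>20)&(p[:,2]<e[2]+90); p=p[m]
for lo in range(int(e[2])-30,int(e[2])+85,6):
    q=p[(p[:,2]>=lo)&(p[:,2]<lo+6)]
    if len(q): print(lo,"x %.0f..%.0f"%(q[:,0].min(),q[:,0].max()),"y hist",np.histogram(q[:,1]-e[1],bins=np.arange(-70,75,10))[0])
E
python3 fing.py
```

```text
clock: 18.1
eef_pos: [584.3, -77.0, 46.4]
tool_rot: [3.138, -0.026, -3.141]
force: [-0.1, -0.3, -0.2]
width: 85.6
shift [-0.317 -0.052  0.04 ] turn [ 0.033 -0.249  0.007]
t 18.1 pos [584.323 -76.953  46.439] rot [ 3.138 -0.026 -3.141] w 85.5926317932279 F [-0.092 -0.33  -0.151] q [ 0.036  0.761  0.078  1.79  -0.094  0.621  1.741]
[584. -77.  46.] 85.5926317932279
16 x 590..626 y hist [ 0  0  0  0  0  0  3  3  3 10  0  0  0  0]
22 x 581..626 y hist [ 0  0  0  0  3  6  5 10 12 20  3  0  0  0]
28 x 565..627 y hist [ 0  0  0  0  4  8 10 12 11 29  2  0  0  0]
34 x 564..625 y hist [ 0  0  0  6 41 33 36 53 84 57  0  0  0  0]
40 x 589..612 y hist [ 0  0  0  0  0  1  6 12 13  0  0  0  0  0]
46 x 585..611 y hist [ 0  0  0  0  0  2  4 10 17  0  0  0  0  0]
52 x 593..613 y hist [ 0  0  0  0  0  3  9  9 12  0  0  0  0  0]
58 x 584..612 y hist [ 0  0  0  0  0  4  7 13 17  0  0  0  0  0]
64 x 579..612 y hist [ 0  0  0  0  0 22 56 55 19  0  0  0  0  0]
82 x 578..578 y hist [0 0 1 0 0 0 0 0 0 0 0 0 0 0]
88 x 579..599 y hist [ 0  0 15  0  0  0  0  0  0  0  0  8  0  0]
94 x 577..599 y hist [ 0  3 20  0  0  0  0  0  0  0  0  9  5  0]
100 x 577..599 y hist [ 0  3 21  0  0  0  0  0  0  0  0  9 14  0]
106 x 576..600 y hist [ 0  5 20  0  0  0  0  0  0  0  0 11 13  0]
112 x 577..601 y hist [ 0  4 20  0  0  0  0  0  0  0  0 10 15  0]
118 x 578..600 y hist [ 0  1 24  0  0  0  0  0  0  0  0 11  6  0]
124 x 578..601 y hist [ 0  2 20  0  0  0  0  0  0  0  0  6  7  0]
130 x 580..603 y hist [ 6 11  7  0  0  0  0  0  0  0  0 12 12  2]
```

Open tips are at z≈87, where the report predicts 59, so the 28–30 mm offset is confirmed. The right reported height for the grasp is about 13.

```bash
python3 -m crank '[[[-0.3,-0.05,0,0.03,-0.25,0],[0,0,0.15,0,0,0],[0,0,0.3,0,0,0],[0,0,0.1,0,0,0],[0,0,0,0,0,0]]]'; python3 to.py 593.8 -78.5 13
```

```text
clock: 18.57
eef_pos: [595.5, -78.7, 31.0]
tool_rot: [-3.141, 0.005, -3.141]
force: [-1.3, 0.3, -1.0]
width: 85.5
shift [0.06  0.006 0.601] turn [-0.002  0.048  0.007]
t 18.5667 pos [595.498 -78.668  31.045] rot [-3.141  0.005 -3.141] w 85.47223118339569 F [-1.331  0.289 -0.992] q [ 0.04   0.783  0.073  1.797 -0.097  0.559  1.745]
```

```bash
python3 -m crank '[[[0.06,0,0.2,0,0.05,0],[0,0,0.2,0,0,0],[0,0,0.1,0,0,0],[0,0,0,0,0,0],[0,0,0,0,0,0]]]'; python3 to.py 593.8 -78.5 13; python3 fing.py | tail -n +6 | head -12
```

```text
clock: 18.98
eef_pos: [593.2, -78.6, 14.2]
tool_rot: [-3.142, -0.002, -3.141]
force: [-0.1, 0.0, -0.1]
width: 85.2
shift [-0.021  0.002  0.041] turn [-0.    -0.018  0.008]
t 18.9833 pos [593.165 -78.556  14.217] rot [-3.142 -0.002 -3.141] w 85.20697412012794 F [-0.061  0.042 -0.091] q [ 0.041  0.81   0.07   1.802 -0.099  0.535  1.746]
44 x 584..611 y hist [ 0  0  0  0  0  1  5 11 18  0  0  0  0  0]
50 x 591..611 y hist [ 0  0  1  0  0  1  5 11 18  0  0  0  0  0]
56 x 587..611 y hist [ 0  0 14  0  0  0  9 10 14  0  0  6  0  0]
62 x 578..612 y hist [ 0  2 17  0  0 19 50 61 34  0  0 10  6  0]
68 x 585..610 y hist [ 0  2 20  0  0  0  3  3  0  0  0  9 12  0]
74 x 586..607 y hist [ 0  5 20  0  0  0  0  0  0  0  0 12 13  0]
80 x 585..607 y hist [ 0  3 19  0  0  0  0  0  0  0  0  8 10  0]
86 x 584..608 y hist [ 0  4 19  0  0  0  0  0  0  0  0 10  8  0]
92 x 584..608 y hist [ 0  2 19  0  0  0  0  0  0  0  0  5  7  0]
98 x 589..609 y hist [ 8 10  4  0  0  0  0  0  0  0  0  9 13  3]
```

```bash
python3 -m crank '[[[0,0,0,0,0,0],[0,0,0,0,0,0],[0,0,0,0,0,0],[0,0,0,0,0,0],[0,0,0,0,0,0],[0,0,0,0,0,0],[0,0,0,0,0,0]]]' 1;  python3 to.py 593.8 -78.5 13; python3 -m crank '[[[0,0,-0.2,0,0,0],[0,0,-0.5,0,0,0],[0,0,-0.7,0,0,0],[0,0,-0.7,0,0,0],[0,0,-0.7,0,0,0],[0,0,-0.7,0,0,0],[0,0,-0.7,0,0,0],[0,0,-0.7,0,0,0],[0,0,-0.5,0,0,0],[0,0,-0.2,0,0,0]]]'; python3 to.py 433.3 -163.6 180
```

```text
clock: 19.62
eef_pos: [594.2, -78.7, 15.6]
tool_rot: [-3.141, 0.0, -3.141]
force: [-0.7, 0.6, -0.2]
width: 31.9
shift [0.012 0.007 0.087] turn [-0.003  0.004  0.007]
t 19.6167 pos [594.157 -78.715  15.625] rot [-3.141  0.    -3.141] w 31.91475306186467 F [-0.731  0.607 -0.167] q [ 0.041  0.808  0.07   1.801 -0.099  0.536  1.746]
clock: 20.45
eef_pos: [590.9, -78.4, 191.3]
tool_rot: [3.141, -0.007, -3.141]
force: [0.8, 0.5, -0.8]
width: 32.2
shift [ 5.251 -2.839  0.41 ] turn [ 0.006 -0.067  0.005]
t 20.45 pos [590.857 -78.353 191.257] rot [ 3.141 -0.007 -3.141] w 32.23763434801436 F [ 0.807  0.518 -0.836] q [ 0.017  0.567  0.107  1.681 -0.073  0.905  1.724]
```

Gripped. The rim is 9.6 mm below the reported TCP. Moving over the jar.

```bash
python3 -m crank '[[[0.3,-0.15,0,0,-0.06,0],[0.5,-0.28,0,0,0,0],[0.6,-0.32,0,0,0,0],[0.6,-0.32,0,0,0,0],[0.6,-0.32,0,0,0,0],[0.6,-0.32,0,0,0,0],[0.6,-0.32,0,0,0,0],[0.6,-0.32,0,0,0,0],[0.4,-0.22,0,0,0,0],[0.2,-0.12,0,0,0,0],[0,0,0,0,0,0]]]'; python3 to.py 433.3 -163.6 165
```

```text
clock: 21.37
eef_pos: [432.7, -160.2, 190.6]
tool_rot: [3.139, 0.0, -3.138]
force: [0.1, -1.0, 0.2]
width: 32.5
shift [-0.019 -0.116  0.853] turn [0.027 0.001 0.031]
t 21.3667 pos [ 432.714 -160.194  190.599] rot [ 3.139  0.    -3.138] w 32.500293911777476 F [ 0.058 -0.977  0.215] q [ 0.214  0.381  0.11   2.038 -0.066  0.726  1.94 ]
```

```bash
python3 -m crank '[[[0,-0.1,0.15,0.03,0,0.03],[0,0,0.3,0,0,0],[0,0,0.2,0,0,0],[0,0,0,0,0,0],[0,0,0,0,0,0]]]'; python3 to.py 433.3 -163.6 145; python3 - <<'E'
from fit import *
np.set_printoptions(precision=1,suppress=True)
for n in ["scene","top"]:
    e=ctrl.read_state()["eef_pos"]; r=e[2]-9.6; w=pts(ctrl.get_image(n))
    print(n,e,"skirt",axis(w,e[0],e[1],[(r+3,r+28,31)],50),"knob",axis(w,e[0],e[1],[(r+34,r+50,17)],30),"skirttop",top(w,e[0],e[1],r+25,r+37,45))
    print(" jar body",axis(w,433.3,-163.6,[(30,80,38)],60),"neck",axis(w,433.3,-163.6,[(88,104,22.5)],40))
E
```

```text
clock: 21.78
eef_pos: [435.9, -161.7, 168.3]
tool_rot: [3.141, 0.002, -3.139]
force: [0.3, -0.3, -0.4]
width: 32.2
shift [ 0.089 -0.065  0.778] turn [0.001 0.016 0.029]
t 21.7833 pos [ 435.92  -161.654  168.331] rot [ 3.141  0.002 -3.139] w 32.172020016660426 F [ 0.341 -0.294 -0.358] q [ 0.218  0.419  0.106  2.058 -0.071  0.667  1.944]
scene [ 435.9 -161.7  168.3] skirt (array([ 436.5, -162.4]), 289, np.float64(0.8036082421930182)) knob (array([ 436.8, -161.1]), 118, np.float64(1.4000759340196618)) skirttop (array([ 449.7, -155.7,  189.1]), array([ 437.7, -161.6]), 31.607263565063477, 262)
 jar body (array([ 433.6, -163.9]), 560, np.float64(0.7363542922600033)) neck (array([ 435.5, -162.4]), 194, np.float64(2.4728597295456876))
top [ 435.9 -161.5  168.4] skirt (array([ 436. , -161.9]), 48, np.float64(0.3971996990374631)) knob (array([ 437.6, -152.2]), 29, np.float64(2.622170448390193)) skirttop (array([ 419.1, -145. ,  190.5]), array([ 420.3, -144.8]), 18.561349868774414, 138)
 jar body (array([ 432.7, -163.5]), 139, np.float64(0.6012208923179827)) neck (array([ 429.1, -158.2]), 156, np.float64(2.6966627239028664))
```

```bash
python3 -m crank '[[[0.1,-0.05,0.2,0,0.02,0.03],[0.02,0,0.4,0,0,0],[0.02,0,0.2,0,0,0],[0,0,0,0,0,0],[0,0,0,0,0,0],[0,0,0,0,0,0]]]'; python3 to.py 432.8 -163.2 135
```

```text
clock: 22.38
eef_pos: [432.2, -163.4, 143.6]
tool_rot: [-3.141, 0.001, -3.141]
force: [0.1, -0.5, -0.3]
width: 32.1
shift [-0.019  0.007  0.287] turn [-0.005  0.01   0.001]
t 22.3833 pos [ 432.214 -163.413  143.609] rot [-3.141  0.001 -3.141] w 32.11167550006618 F [ 0.114 -0.536 -0.261] q [ 0.229  0.457  0.1    2.09  -0.078  0.597  1.954]
```

```bash
python3 -m crank '[[[0,0,0.15,0,0,0],[0,0,0.2,0,0,0],[0,0,0.1,0,0,0],[0,0,0,0,0,0],[0,0,0,0,0,0]]]'; python3 to.py 432.8 -163.2 105.6
```

```text
clock: 22.8
eef_pos: [433.1, -163.8, 129.7]
tool_rot: [-3.14, 0.003, -3.141]
force: [-1.3, 0.3, -0.9]
width: 32.2
shift [0.013 0.019 0.802] turn [-0.012  0.031  0.001]
t 22.8 pos [ 433.108 -163.752  129.674] rot [-3.14   0.003 -3.141] w 32.20991663257998 F [-1.329  0.264 -0.922] q [ 0.233  0.481  0.095  2.104 -0.083  0.557  1.958]
```

Aligned within 0.6 mm. Now I press down.

```bash
python3 -m crank '[[[0,0,0.2,0,0,0],[0,0,0.2,0,0,0],[0,0,0.2,0,0,0]]]'; python3 to.py 432.8 -163.2 105.6;  python3 -m crank '[[[0,0,0.2,0,0,0],[0,0,0.2,0,0,0]]]'; python3 to.py 432.8 -163.2 105.6
```

```text
clock: 23.05
eef_pos: [433.9, -163.5, 111.9]
tool_rot: [-3.141, 0.005, -3.142]
force: [0.2, 0.7, 0.5]
width: 32.1
shift [0.037 0.012 0.208] turn [-0.01   0.05   0.001]
t 23.05 pos [ 433.864 -163.54   111.854] rot [-3.141  0.005 -3.142] w 32.10636183572182 F [0.232 0.675 0.464] q [ 0.239  0.513  0.087  2.12  -0.089  0.507  1.964]
clock: 23.22
eef_pos: [435.0, -163.7, 102.0]
tool_rot: [-3.141, 0.008, 3.141]
force: [1.4, 12.3, 50.2]
width: 32.3
shift [ 0.071  0.017 -0.12 ] turn [-0.01   0.077 -0.003]
t 23.2167 pos [ 434.967 -163.703  102.003] rot [-3.141  0.008  3.141] w 32.297710314284366 F [ 1.372 12.313 50.169] q [ 0.243  0.531  0.082  2.127 -0.094  0.479  1.967]
```

Force 50 N means it is on the stop. Relieve the load slightly, then open.

```bash
python3 -m crank '[[[0,0,-0.05,0,0,0],[0,0,0,0,0,0]]]'; python3 -m crank '[[[0,0,0,0,0,0],[0,0,0,0,0,0],[0,0,0,0,0,0],[0,0,0,0,0,0],[0,0,0,0,0,0],[0,0,0,0,0,0]]]' -1; python3 to.py 432.8 -163.2 105.6; python3 - <<'E'
from fit import *
np.set_printoptions(precision=1,suppress=True)
w=pts(ctrl.get_image("scene"))
print("skirt",axis(w,433.3,-163.6,[(99,124,31)],50),"knob",axis(w,433.3,-163.6,[(131,150,17)],30),"skirttop",top(w,433.3,-163.6,120,133,34),"knobtop",top(w,433.3,-163.6,150,165,22))
E
```

```text
clock: 23.38
eef_pos: [436.1, -163.5, 103.6]
tool_rot: [-3.14, 0.011, 3.141]
force: [-0.0, -0.0, -2.8]
width: 32.1
clock: 23.88
eef_pos: [435.6, -163.8, 101.6]
tool_rot: [-3.14, 0.009, 3.141]
force: [-0.1, -0.5, -0.3]
width: 85.6
shift [ 0.092  0.02  -0.133] turn [-0.012  0.083 -0.004]
t 23.8833 pos [ 435.607 -163.819  101.62 ] rot [-3.14   0.009  3.141] w 85.57174893439509 F [-0.089 -0.452 -0.254] q [ 0.243  0.532  0.082  2.127 -0.094  0.478  1.967]
skirt (array([ 433.7, -163.7]), 257, np.float64(0.778914060125846)) knob (array([ 433.2, -163.7]), 107, np.float64(0.4936974624152448)) skirttop (array([ 444.3, -157.2,  125.9]), array([ 435.4, -162.6]), 31.851091384887695, 277) knobtop (array([ 437.4, -161. ,  155.2]), array([ 434.5, -163.4]), 17.405393600463867, 124)
```

The skirt top reads 125.9, and the vented cap read 126.2 when home, so it is seated. I'll retract and verify.

```bash
python3 -m crank '[[[0,0,-0.3,0,0,0],[0,0,-0.6,0,0,0],[0,0,-0.8,0,0,0],[0,0,-0.8,0,0,0],[0,0,-0.8,0,0,0],[0,0,-0.5,0,0,0],[0,0.6,-0.3,0,0,0],[0,0.9,0,0,0,0],[0,0.9,0,0,0,0],[0,0.7,0,0,0,0],[0,0.3,0,0,0,0],[0,0,0,0,0,0]]]'; python3 - <<'E'
from fit import *
np.set_printoptions(precision=1,suppress=True)
for n in ["scene","top"]:
    im=ctrl.get_image(n); w=pts(im); save(im,"f_%s.png"%n); print(n)
    for nm,a in dict(store_sk=axis(w,433.3,-163.6,[(99,124,31)],50),store_kn=axis(w,433.3,-163.6,[(131,150,17)],30),body=axis(w,433.3,-163.6,[(30,80,38)],60),sktop=top(w,433.3,-163.6,120,145,34),kntop=top(w,433.3,-163.6,150,180,22),vent=axis(w,430.6,156,[(42,92,13)],35),venttop=top(w,430.6,156,33,42,45),done=axis(w,626,138,[(131,150,17)],30),donebody=axis(w,626,138,[(30,80,38)],60),donetop=top(w,626,138,120,133,45),burner=axis(w,501,2.3,[(100,148,9)],25),glass=axis(w,576.5,-264,[(10,140,40)],60),petri=axis(w,630,242.5,[(5,45,45)],70)).items(): print(" ",nm,a)
cv2.imwrite("pics/f.png",cv2.imread("pics/f_scene.png"))
E
```

```text
clock: 24.93
eef_pos: [434.9, -59.7, 238.6]
tool_rot: [-3.139, 0.016, 3.135]
force: [-0.3, -0.2, -0.4]
width: 85.4
scene
  store_sk (array([ 433.6, -163.8]), 251, np.float64(0.72911116574193))
  store_kn (array([ 433.3, -163.9]), 104, np.float64(0.5485535869884401))
  body (array([ 433.6, -163.9]), 557, np.float64(0.7417452437872853))
  sktop (array([ 444.2, -156.9,  128.4]), array([ 435.4, -162.6]), 31.89702033996582, 344)
  kntop (array([ 437.5, -160.9,  155.3]), array([ 434.7, -162.2]), 17.097614288330078, 125)
  vent (array([431. , 157.4]), 219, np.float64(0.5786894019620803))
  venttop (array([439.1, 158.6,  36.2]), array([432.8, 157.7]), 31.587162017822266, 339)
  done (array([625.8, 137.8]), 157, np.float64(0.3847252385299562))
  donebody (array([626.3, 137.8]), 769, np.float64(0.5313103821122525))
  donetop (array([637.5, 140.4, 126. ]), array([626.9, 138.3]), 32.1290168762207, 565)
  burner (array([501.3,   2.3]), 162, np.float64(0.5223553907172729))
  glass (array([ 576.5, -264.9]), 1719, np.float64(0.6133940815123395))
  petri (array([629.3, 242.6]), 665, np.float64(0.7678951112860943))
top
  store_sk None
  store_kn None
  body None
  sktop (array([ 431.4, -188.6,  128.1]), array([ 431. , -186.2]), 18.939517974853516, 77)
  kntop None
  vent (array([430.5, 158.1]), 54, np.float64(0.2777470091518399))
  venttop (array([428.4, 154.8,  37.4]), array([430. , 157.2]), 31.68436050415039, 497)
  done (array([626. , 137.7]), 73, np.float64(0.5067790046374228))
  donebody (array([625.4, 138. ]), 285, np.float64(0.6876812479655925))
  donetop (array([620.4, 135.3, 127.4]), array([624.7, 137.3]), 32.15971755981445, 501)
  burner (array([500.8,   2.5]), 29, np.float64(0.31633757313174726))
  glass (array([ 576.6, -264.4]), 620, np.float64(0.2922212604359622))
  petri (array([630.4, 242.8]), 288, np.float64(0.7850732550691788))
```

View pics/f.png

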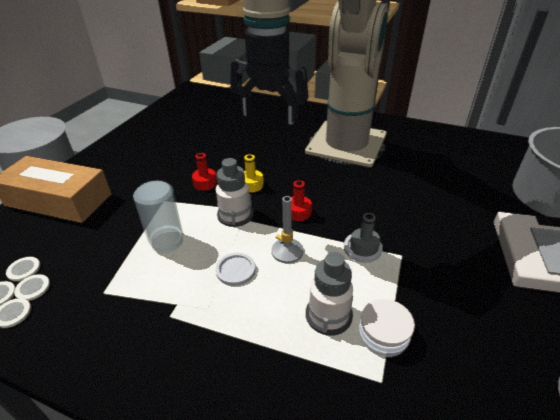

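The picture shows the storage cap on the work jar at px (232,180) and the vented cap in its dish at px (364,240). Burner, glass jar and stack have not moved. Handing in.

```bash
python3 -m crank '[[[0,0,0,0,0,0],[0,0,0,0,0,0],[0,0,0,0,0,0]]]'; python3 -c "
from cell import ctrl
print(ctrl.finish_job())"
```

```text
clock: 25.28
eef_pos: [434.7, -65.1, 238.8]
tool_rot: [-3.137, 0.016, 3.128]
force: [-0.5, -0.4, -0.6]
width: 85.5
the job is handed in; nothing more can be done
None
```

I handed the job in at about 25 s. The vented cap is in the empty dish and the storage cap is pressed home on the opened jar; no verdict was reported.

**What I did:** I pulled the vented cap off, set it rim-down in the free dish and let go. Then I took the storage cap from its dish, pressed it onto the jar until it hit its stop (about 50 N on the wrist), released it and backed off.

**Last checks:**

| Item | Result |
|---|---|
| Storage cap | Within about 0.5 mm of the jar axis; skirt top at the same height as the vented cap when it was home, so the rim is at about 96 mm |
| Vented cap | Upright and rim-down in the pocket, rim about 6 mm up, roughly 2 mm off the dish centre (limit 5.5 mm) |
| Finished jar's cap | Still home, within about 1 mm of its jar's axis |
| Burner, glass jar, dish stack | Unmoved to within about 1 mm |

**What disagreed or failed:**
- **Missed grasp:** the first grasp of the storage cap's knob closed on air. The real fingertips sit about 28–30 mm higher than the reported tool position. I measured this in the depth image and repeated the grasp lower. The first grasp of the vented cap held, probably by the fingertips only.
- **Finger opening:** it read about 2 mm less than the true part widths.
- **Final check of the storage cap:** this rests on the scene camera alone, because the arm blocked the top camera's view of that jar.

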